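# Open the safety cap of the descaler jug

### The arm

A 6-joint arm with a two-finger parallel gripper is mounted at the origin on a cart in front of the work surface, level with it; the furniture and walls round the work are solid. World frame = base frame: x ahead of the robot, y to its left, z up, the work surface at z = 0. Lengths are in m, angles in degrees, forces in N, time in s.
With the tool pointing down it reaches from about 0.225 to 0.725 m from the base axis. Payload 3.1 kg.
Tool frame: the origin (TCP) lies at the very end of the fingers, on their centre line; the grasp point (between the pads) lies 19 mm behind it; z points along the fingers, y is the line along which they close (so a half turn about z gives the same grasp; the last joint's range is limited). The gripper opens to 85 mm and grips with 20 to 120 N. Pads are 22 mm wide; open, the fingers measure 114 mm over their backs; the gripper's body (76 mm by 85 mm) begins 54 mm behind the grasp point. The pads swing forward as they close: fully open they stand 13 mm farther back than shut.
Start: joints at [64.985, 2.75, 5.684, 92.934, 0, 82.678], TCP at [0.16, 0.5, 0.231] pointing down, gripper open.
Joint ranges: [-166.93, 166.93], [-56.73, 111.36], [-69.38, 81.34], [-121.58, 131.49], [-85.45, 84.26], [-180, 180]. Speed limits (degrees/s): [159.86, 159.86, 180, 180, 180, 180].

### API

Orientations are given as a 3x3 rotation matrix whose columns are the frame's x, y, z axes.
In Python, from cell import * gives the robot as it stands.
- The arm moves only by the tool drive_tool, never from a script. Its argument "increments" is a list of rows, each a list of 6 numbers: the shift along the tool's x, y, z in cm, then the turn, a rotation vector about the tool's x, y, z in degrees. In form: [[tx, ty, tz, wx, wy, wz], ...]. A call has 1 to 8 rows; each row is the pose to reach, as a shift and turn from the pose commanded when the call began, along the tool's axes at that moment; what a row does not reach only later rows make up. A row lasts 1/10 s, in which the tool goes at most 50 mm and 8.59 degrees, less where a joint would pass 70% of its speed; a pose out of reach is approached as far as the arm can. A call with a gripper value outside its range is refused whole. "fingers" is the finger opening in cm, from 0 to 8.54, set as the call begins (left out, the last holds). The fingers move at their own pace and stop on an object; "newtons" is the grip in N (left out, the last holds). Time passes only in rows, so rows that repeat a pose let the fingers close. It gives the time, the measured TCP pose, the force, the opening and the grip force at its end, in the units of the state.
- sense(): the state, without advancing time (a new reading comes with each control period).
- get_image(name): name is "side" or "top" or "wrist"; returns a dict with "frame" (480x640x3 uint8, red, green, blue), "K" (3x3 intrinsics, pixels), "R" (3x3) and "t" (3): a world point X has camera coordinates R X + t. Camera axes: x right, y down, z forward; pixel columns grow to the right and rows downward; lengths in m; the calibration is good to about 2 mm. A picture is of the moment at which its call begins. There is no depth.
- close_job(): hands the job in; it is judged then, once.
Trained networks look in the newest picture that a camera, given by its name, has taken for a name from the list of things; names that differ only in an ending like _2 or _b are one class to them, and where a whole thing is asked for, a point or a joint stands for the part that bears it (a point fixed in the world has none). Each returns a list of dicts, best first, with "p" (0 to 1); they miss things now and then, are a little off and sometimes report something else, mostly with a low value. They report only what shows in the picture. A call takes as long as a camera call. They do not tell look-alikes from the thing itself.
- look_for(label, camera): "extent" ([left, top, width, height] in pixels, round what is visible of it).
- tip_of(label, camera): "xy" ([column, row] in pixels: a listed point, or the origin of a listed thing).
The state is a dict: "t": time; "joint_positions": joint angles; "joint_velocities": joint speeds; "joint_efforts": joint torques, N m; "position": TCP position; "ee_rot": TCP orientation; "contact_force": force on the tool from outside, world axes, zero at the start; "wrist_torque": the same for the moment, N m; "gripper_width": opening from 0.0 (shut) to 1.0 (fully open); "gripper_force": force on a finger pad.
Only numpy, scipy, OpenCV 4.12 (cv2) and the standard library are available. Lean on these libraries where they do the work, as an engineer would, in place of code of your own. Each camera call takes 0.05 s, during which the arm holds its last target. There are 200 camera calls.

### The job

The kettle's descaler jug has a push-and-turn safety cap, and its dosing cup is put upside down over that cap. Take the dosing cup off first and stand it on the worktop without dropping it, then press the cap down, turn it anticlockwise (seen from above) while it is pressed until it is free, and lift it straight off. Finish while still gripping the cap, held still and level about 8 cm straight above where it sat, and leave the other things where they are.

Things in the scene. Friction and masses are not known exactly. Their poses are not given: they have to be found in the camera images.
- jug: Grey rectangular jug, body 96 x 70 mm, in a dark steel holder (108 x 116 mm) screwed to the worktop: it cannot move or turn. Origin: centre of the underside, on the worktop; z up through the middle of the neck; +x towards the handle, which reaches 81 mm from the neck axis and is 89 mm high. The sloped shoulders (radius 33 mm at 92 mm height) end at 107 mm height; collar 37 mm across at 110 mm.
- jug_seat (a point): Fixed point on the neck axis, 122 mm above the jug's underside: the cap's origin is here while the cap is locked. Axes as the jug's. The neck is 30 mm thick and ends 19 mm above this point; two lugs on its +x and -x sides hold the cap.
- seal_pad (a joint): Spring pad on top of the neck that pushes the cap up: m pressed down, 0 with the cap locked. 5 N at 0, about 10 N at 0.004, 14 N at 0.0075, where the cap meets the neck and stops hard; -0.0015 with the cap off.
- cap: Black round ribbed safety cap, 51 mm outside diameter, 30 mm high, 30 g. Origin: centre of its lower rim; z up on its axis; +x along the small raised pointer on its top. Locked, its x axis is the jug's x axis, with about 6 degrees of play either way, and it can neither turn nor lift. Pressed down more than 4 mm (5 to 7 is good) it can be turned anticlockwise seen from above; clockwise is blocked.
- cap_top (a point): Centre of the cap's top, 30 mm above its origin, 152 mm above the worktop while locked. How the cap turns: past 45 degrees anticlockwise from locked it needs no more pressing; from 61 to 87 degrees it is free to be lifted off (aim for 75); a stop ends the turn at about 88 degrees.
- dosing_cup: White straight round cup, 60 mm outside diameter, 38 mm high, wall 2.5 mm, 50 g, one end open. It starts upside down over the cap, its base resting on the cap's top (its own top 155 mm, its rim 117 mm above the worktop), about 2 mm of play all round. Origin: middle of its height, on its axis; z points to its closed base (up at the start). It may stand on the worktop either way up.
- mug_tea: Bystander: orange mug, 81 x 113 x 101 mm, to the left. Origin under its middle.
- lemon: Bystander: lemon, 71 x 53 x 51 mm, to the left. Origin under its middle.
- jam_jar: Bystander: round jam jar, 65 mm across, 94 mm high, behind the jug. Origin under its middle.
- salt_shaker: Bystander: salt shaker, 44 mm across, 90 mm high, to the right. Origin under its middle.
- peeler: Bystander: vegetable peeler lying flat, 170 x 25 x 18 mm, to the right. Origin under its middle. Apart from these things, the strip of worktop from x = 0.38 to 0.52 m and y = -0.35 to 0.35 m is free; kettle, tins, jars and egg box stand farther back and to the sides.
Not all that is in view belongs to the job. Leave any green or purple look-alike of the dosing_cup alone.

How it is judged:
By the outcome, as a careful person would: the job done as asked, in the order asked, and still so for the second after the job is handed in, while the arm keeps its last pose, push and grip.
It also fails if it takes over 51 s, if anything falls off the work surface, if the arm or the gripper's body presses on something with over 40 N, if the wrist force passes 120 N, or if a joint passes its speed limit or range.

## Working session

There is one attempt and no reset: what is moved stays moved. The work goes in short steps, Python scripts to look and compute and a tool call to move; the robot and the scene stay as the last step left them, time stands still between calls to the robot, and variables do not carry over. Pictures are saved under pics/ and viewed, at most 10 in all, crops included, and the job is handed in when it is done.

Besides the shell and the picture viewer there is one more tool, called after "Emit:" as name(argument=value, ...) on one line, values as JSON. drive_tool: Moves the arm, as the interface text tells. Its arguments: {"type":"object","properties":{"increments":{"type":"array","items":{"type":"array","items":{"type":"number"}}},"fingers":{"type":"number"},"newtons":{"type":"number"}},"required":["increments"]}

```bash
mkdir -p pics; ls
python3 - <<'E'
from cell import *
import cv2,numpy as np
s=sense()
print(s['t'],s['position'],np.round(s['ee_rot'],3).tolist(),s['gripper_width'])
for c in ('top','side'):
    im=get_image(c); cv2.imwrite(f'pics/{c}0.png',im['frame'][:,:,::-1])
    np.savez(f'{c}0.npz',K=im['K'],R=im['R'],t=im['t'])
    print(c,'cam centre',(-im['R'].T@im['t']).round(3),im['K'][0,0])
    for l in ('dosing_cup','jug','cap','jam_jar','salt_shaker','mug_tea','lemon','peeler'):
        print(l,[(np.round(d['extent']).tolist(),round(d['p'],2)) for d in look_for(l,c)[:3]],[(np.round(d['xy'],1).tolist(),round(d['p'],2)) for d in tip_of(l,c)[:3]])
E
```

```text
pics
0.0 [0.15929642 0.49961038 0.23011536] [[-0.953, 0.304, -0.001], [0.304, 0.953, -0.002], [0.0, -0.002, -1.0]] 1.0017498873061699
top cam centre [ 0.356 -0.007  1.518] 566.5592433946539
dosing_cup [([261.0, 247.0, 28.0, 24.0], 0.95), ([323.0, 238.0, 22.0, 24.0], 0.61), ([222.0, 240.0, 25.0, 25.0], 0.57)] [([332.6, 250.0], 0.95), ([236.4, 252.5], 0.66), ([273.3, 259.5], 0.6)]
jug [([258.0, 235.0, 42.0, 55.0], 0.67)] [([280.9, 266.0], 0.8), ([280.2, 261.0], 0.21)]
cap [] []
jam_jar [([307.0, 182.0, 25.0, 23.0], 0.76), ([165.0, 304.0, 22.0, 24.0], 0.55)] [([318.3, 194.8], 0.93), ([179.3, 314.0], 0.19)]
salt_shaker [([434.0, 249.0, 23.0, 17.0], 0.85)] [([442.2, 257.6], 0.63), ([453.8, 305.1], 0.29)]
mug_tea [([168.0, 241.0, 37.0, 39.0], 0.88)] [([194.1, 265.2], 0.59)]
lemon [([165.0, 305.0, 22.0, 22.0], 0.97)] [([179.3, 316.1], 0.75), ([278.2, 264.6], 0.55), ([275.3, 260.0], 0.2)]
peeler [([433.0, 285.0, 46.0, 45.0], 0.87)] [([455.6, 306.4], 0.8)]
side cam centre [-0.134 -1.191  1.015] 605.1845013803568
dosing_cup [([315.0, 264.0, 20.0, 24.0], 0.64), ([273.0, 212.0, 22.0, 20.0], 0.58), ([270.0, 223.0, 6.0, 14.0], 0.48)] [([323.4, 276.0], 0.74), ([284.3, 219.6], 0.67), ([276.5, 233.0], 0.55)]
jug [([266.0, 229.0, 41.0, 43.0], 0.8)] [([288.6, 262.5], 0.62)]
cap [] [([285.3, 261.0], 0.7)]
jam_jar [([355.0, 224.0, 19.0, 41.0], 0.88), ([264.0, 225.0, 46.0, 50.0], 0.23)] [([367.4, 255.6], 0.76)]
salt_shaker [([374.0, 318.0, 21.0, 33.0], 0.75)] [([380.7, 353.3], 0.9)]
mug_tea [([241.0, 190.0, 28.0, 38.0], 0.56)] [([257.2, 226.5], 0.75)]
lemon [([198.0, 217.0, 20.0, 14.0], 0.55)] [([210.0, 228.6], 0.55)]
peeler [([310.0, 362.0, 72.0, 23.0], 0.6)] [([349.1, 379.6], 0.69)]
```

```bash
cat > h.py <<'E'
import numpy as np
def cam(c): 
    d=np.load(f'{c}0.npz'); return d['K'],d['R'],d['t']
def onplane(c,uv,z):
    K,R,t=cam(c); d=R.T@np.linalg.solve(K,[*uv,1]); o=-R.T@t
    return o+d*(z-o[2])/d[2]
def proj(c,X):
    K,R,t=cam(c); p=K@(R@np.asarray(X,float)+t); return p[:2]/p[2]
E
python3 - <<'E'
from h import *
import cv2
for c,(x,y,w,h) in (('top',(140,160,350,190)),('side',(190,170,220,230))):
    im=cv2.imread(f'pics/{c}0.png')[y:y+h,x:x+w]
    f=min(800/w,600/h); cv2.imwrite(f'pics/{c}0c.png',cv2.resize(im,None,fx=f,fy=f,interpolation=cv2.INTER_CUBIC)[:600,:800]); print(c,f)
for uv in ((275,259),(334,250),(234.5,252.5)): print(uv,onplane('top',uv,.155).round(3),onplane('top',uv,.038).round(3))
for uv,z in (((280.9,266),0),((318.5,193.5),.094),((442.2,257.6),0),((194,265),0),((179,316),0),((455,306),0)): print(uv,onplane('top',uv,z).round(3))
E
```

```text
top 2.2857142857142856
side 2.608695652173913
(275, 259) [0.536 0.081 0.155] [0.551 0.088 0.038]
(334, 250) [ 0.559 -0.062  0.155] [ 0.577 -0.067  0.038]
(234.5, 252.5) [0.55  0.179 0.155] [0.567 0.195 0.038]
(280.9, 266) [0.537 0.074 0.   ]
(318.5, 193.5) [ 0.715 -0.024  0.094]
(442.2, 257.6) [ 0.565 -0.362  0.   ]
(194, 265) [0.537 0.308 0.   ]
(179, 316) [0.401 0.342 0.   ]
(455, 306) [ 0.435 -0.393  0.   ]
```

View pics/top0c.png

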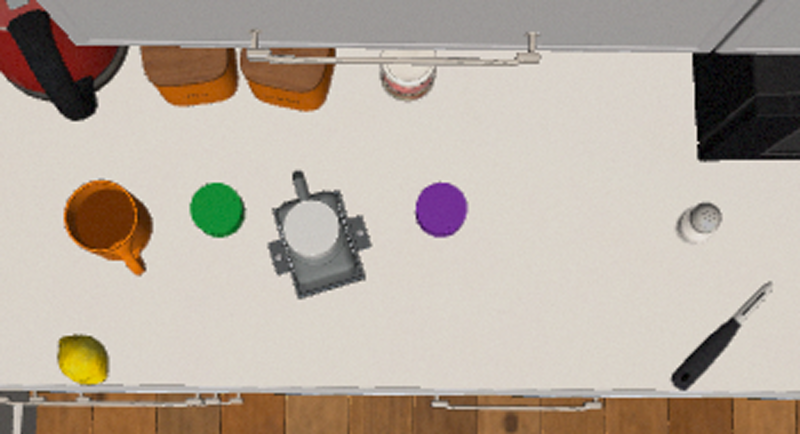

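View pics/side0c.png

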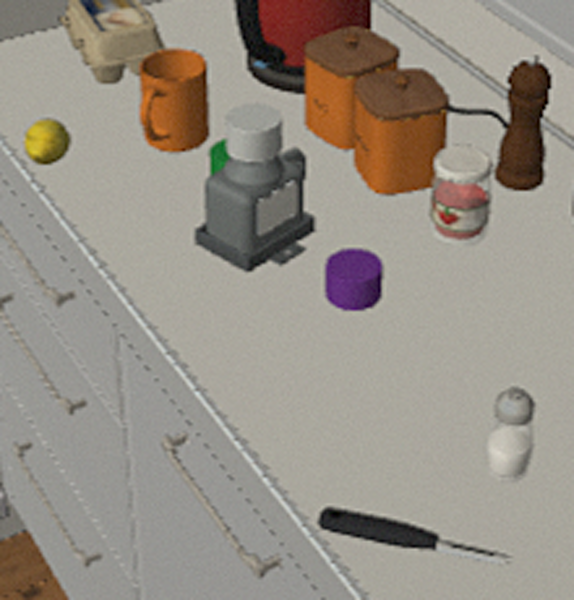

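The white cup (top-crop 311,226 → full 276,259) sits on the jug. The handle points up and slightly left (full 271,239), and the green and purple look-alikes stand on either side. I'll move above the jug now and refine with the wrist camera.

Emit:
drive_tool(increments=[[-5, -3, -1, 0, 0, 0], [-9, -5.5, -2, 0, 0, 0], [-13, -8, -3, 0, 0, 0], [-17, -10, -3, 0, 0, 0], [-21, -12.5, -3, 0, 0, 0], [-25, -15, -3, 0, 0, 0], [-29, -17, -3, 0, 0, 0], [-33, -19.5, -3, 0, 0, 0]])

```text
t: 2.5
position: [0.4159, 0.2127, 0.2615]
ee_rot: [[-0.953, 0.304, 0.001], [0.304, 0.953, 0.001], [-0.001, 0.001, -1.0]]
contact_force: [1.2, 0.5, -0.6]
gripper_width: 1.001
gripper_force: 0.0
```

Emit:
drive_tool(increments=[[-4, -2.4, 0, 0, 0, 0], [-8, -4.7, 0, 0, 0, 0], [-12, -7, 0, 0, 0, 0], [-15.5, -9, 0, 0, 0, 0], [-15.5, -9, 0, 0, 0, 0], [-15.5, -9, 0, 0, 0, 0]])

```text
t: 3.1
position: [0.5351, 0.0805, 0.2608]
ee_rot: [[-0.952, 0.306, -0.001], [0.306, 0.952, 0.0], [0.002, -0.0, -1.0]]
contact_force: [-0.1, 0.3, 0.3]
gripper_width: 0.999
gripper_force: 0.0
```

Run:
```python
from cell import *
from h import *
import cv2
s=sense()
print(s['t'],s['position'],np.round(s['ee_rot'],3).tolist(),np.round(s['joint_positions'],1))
im=get_image('wrist'); cv2.imwrite('pics/w1.png',im['frame'][:,:,::-1]); np.savez('wrist0.npz',K=im['K'],R=im['R'],t=im['t'])
print((-im['R'].T@im['t']).round(3),im['K'][0,0],im['R'].round(2).tolist())
print([d for d in look_for('dosing_cup','wrist')[:3]],tip_of('dosing_cup','wrist')[:3])
h=onplane('top',(140+299/2.2857,160+180/2.2857),.085); print('handle',h)
h=onplane('top',(140+311/2.2857,160+226/2.2857),.155); print('cup',h)
```

```text
3.1 [0.53511755 0.08051264 0.26075872] [[-0.952, 0.306, -0.001], [0.306, 0.952, 0.0], [0.002, -0.0, -1.0]] [ 1.4  5.8 12.3 96.6  0.  19.3]
[0.459 0.106 0.403] 405.074396402795 [[0.31, 0.95, 0.0], [0.9, -0.29, 0.31], [0.3, -0.1, -0.95]]
[{'extent': [156.0, 238.8, 70.1, 69.7], 'p': 0.96}, {'extent': [266.8, 183.0, 94.4, 94.6], 'p': 0.88}, {'extent': [406.6, 160.2, 73.7, 65.9], 'p': 0.8}] [{'xy': [441.8, 194.3], 'p': 0.7}, {'xy': [313.9, 229.7], 'p': 0.68}, {'xy': [190.9, 275.3], 'p': 0.56}]
handle [0.59693563 0.09707804 0.085     ]
cup [0.53587556 0.07819156 0.155     ]
```

View pics/w1.png

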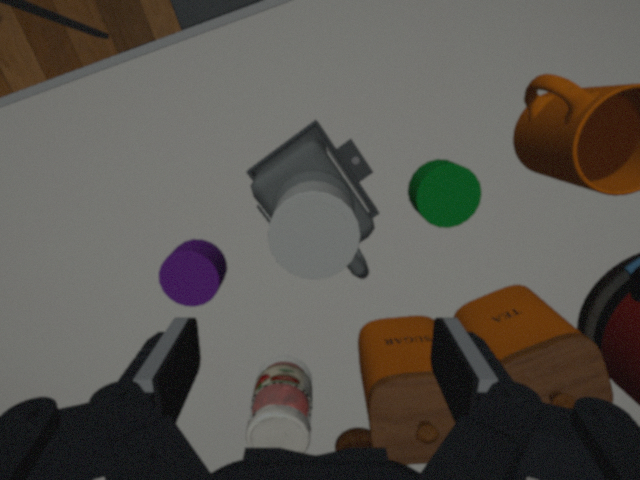

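The cup top is a disc at about (314,232), spanning columns 269–360 with its bottom at row 278. The handle end is at (358,275), and the holder corners are at (318,121), (248,172) and (378,213).

Run:
```python
from h import *
from scipy.optimize import least_squares
import cv2
a=np.linspace(0,2*np.pi,180)
def ring(c,z=.155,r=.03): return np.array([proj('wrist',[c[0]+r*np.cos(t),c[1]+r*np.sin(t),z]) for t in a])
f=lambda c:[ring(c)[:,0].min()-269,ring(c)[:,0].max()-360,ring(c)[:,1].max()-278]
s=least_squares(f,[.536,.079]); print('cup',s.x,s.fun)
# top camera: white blob on brightness
P=[onplane('wrist',p,.02)[:2] for p in ((318,121),(378,213),(248,172))]
for q in P[1:]:
    d=q-P[0]; print(q,P[0],np.hypot(*d),np.degrees(np.arctan2(d[1],d[0])))
h=onplane('wrist',(358,268),.07)[:2]-s.x; print('handle',h,np.hypot(*h),np.degrees(np.arctan2(h[1],h[0])))
K=onplane('side',(190+253/2.6087,170+117/2.6087),.155);print('side',K)
```

```text
cup [0.53370459 0.08124656] [-1.28571041  1.28618336  0.10552531]
[0.57199029 0.13368422] [0.47216284 0.10418463] 0.10409488684469792 16.46271376028769
[0.49596103 0.02732463] [0.47216284 0.10418463] 0.08046001627793231 -72.79589471613133
handle [0.06661904 0.01890226] 0.06924876579915293 15.840580622524561
side [0.53915637 0.08501415 0.155     ]
```

Emit:
drive_tool(increments=[[0, 0, 3, 0, 0, 0], [0, 0, 6, 0, 0, 0], [0, 0, 9, 0, 0, 0], [0, 0, 11, 0, 0, 0], [0, 0, 12.5, 0, 0, 0], [0, 0, 13.5, 0, 0, 0], [0, 0, 14, 0, 0, 0], [0, 0, 14, 0, 0, 0]])

```text
t: 4.05
position: [0.5349, 0.0815, 0.1214]
ee_rot: [[-0.953, 0.303, 0.0], [0.303, 0.953, 0.0], [-0.0, 0.0, -1.0]]
contact_force: [1.2, 0.0, -0.2]
gripper_width: 0.999
gripper_force: 0.0
```

Emit:
drive_tool(increments=[[0, 0, 0, 0, 0, 0], [0, 0, 0, 0, 0, 0], [0, 0, 0, 0, 0, 0], [0, 0, 0, 0, 0, 0], [0, 0, 0, 0, 0, 0], [0, 0, 0, 0, 0, 0], [0, 0, 0, 0, 0, 0], [0, 0, 0, 0, 0, 0]], fingers=5.5, newtons=25)

```text
t: 4.85
position: [0.5358, 0.081, 0.122]
ee_rot: [[-0.953, 0.304, 0.002], [0.304, 0.953, -0.0], [-0.002, 0.0, -1.0]]
contact_force: [0.9, -1.1, 5.1]
gripper_width: 0.683
gripper_force: 26.7
```

Emit:
drive_tool(increments=[[0, 0, -0.5, 0, 0, 0], [0, 0, -1.5, 0, 0, 0], [0, 0, -3, 0, 0, 0], [0, 0, -4.5, 0, 0, 0], [0, 0, -6, 0, 0, 0], [0, 0, -7.5, 0, 0, 0], [0, 0, -8, 0, 0, 0], [0, 0, -8, 0, 0, 0]])

```text
t: 5.65
position: [0.5358, 0.0815, 0.2032]
ee_rot: [[-0.953, 0.304, 0.003], [0.304, 0.953, 0.0], [-0.003, 0.001, -1.0]]
contact_force: [1.5, -0.2, -0.9]
gripper_width: 0.686
gripper_force: 27.5
```

Run:
```python
from cell import *
from h import *
import cv2
im=get_image('wrist'); w=im['frame'][:,:,::-1]; im=get_image('side'); s=im['frame'][150:320,200:430,::-1]
cv2.imwrite('pics/m2.png',np.hstack([cv2.resize(w,(400,300)),cv2.resize(s,(400,300))]))
```

```text
(no output)
```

View pics/m2.png

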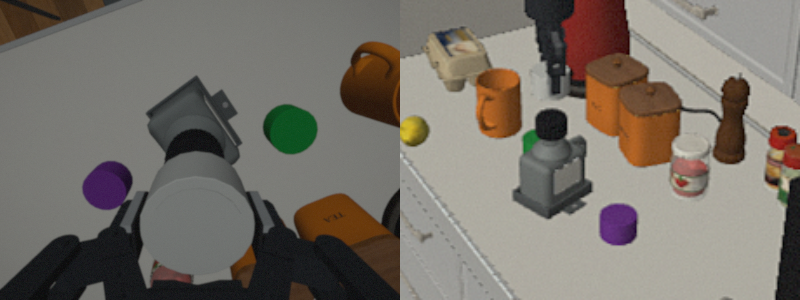

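The cup is held level in the gripper, and the black cap is uncovered on the jug. I'll put the cup down at about (0.44, -0.12).

Emit:
drive_tool(increments=[[0.3, -2, 0, 0, 0, 0], [0.8, -6, 0, 0, 0, 0], [1.4, -10, 0, 0, 0, 0], [1.9, -14, 0, 0, 0, 0], [2.5, -18, 0, 0, 0, 0], [3, -21, 2, 0, 0, 0], [3, -22, 5, 0, 0, 0], [3, -22, 9, 0, 0, 0]])

```text
t: 6.55
position: [0.4399, -0.1213, 0.1114]
ee_rot: [[-0.952, 0.307, 0.003], [0.307, 0.952, -0.002], [-0.003, -0.001, -1.0]]
contact_force: [0.9, 0.1, -0.0]
gripper_width: 0.685
gripper_force: 27.5
```

Emit:
drive_tool(increments=[[0, 0, 3, 0, 0, 0], [0, 0, 6, 0, 0, 0], [0, 0, 8, 0, 0, 0], [0, 0, 9, 0, 0, 0], [0, 0, 9.6, 0, 0, 0], [0, 0, 10, 0, 0, 0], [0, 0, 10, 0, 0, 0], [0, 0, 10, 0, 0, 0]])

```text
t: 7.35
position: [0.4405, -0.1196, 0.0124]
ee_rot: [[-0.953, 0.304, 0.002], [0.304, 0.953, -0.001], [-0.002, -0.0, -1.0]]
contact_force: [0.4, 0.3, 0.4]
gripper_width: 0.686
gripper_force: 27.5
```

Emit:
drive_tool(increments=[[0, 0, 0.2, 0, 0, 0], [0, 0, 0.4, 0, 0, 0], [0, 0, 0.5, 0, 0, 0], [0, 0, 0.6, 0, 0, 0], [0, 0, 0.6, 0, 0, 0]])

```text
t: 7.85
position: [0.4397, -0.1193, 0.0059]
ee_rot: [[-0.953, 0.304, 0.0], [0.304, 0.953, -0.0], [-0.0, -0.0, -1.0]]
contact_force: [-2.0, 0.7, 4.2]
gripper_width: 0.681
gripper_force: 27.8
```

Emit:
drive_tool(increments=[[0, 0, 0, 0, 0, 0], [0, 0, 0, 0, 0, 0], [0, 0, 0, 0, 0, 0], [0, 0, 0, 0, 0, 0], [0, 0, 0, 0, 0, 0], [0, 0, 0, 0, 0, 0]], fingers=8.54)

```text
t: 8.45
position: [0.4395, -0.1192, 0.0052]
ee_rot: [[-0.953, 0.304, -0.0], [0.304, 0.953, 0.0], [0.0, 0.0, -1.0]]
contact_force: [-0.4, -0.2, 0.0]
gripper_width: 1.0
gripper_force: 0.0
```

Emit:
drive_tool(increments=[[0, 0, -1, 0, 0, 0], [0, 0, -3, 0, 0, 0], [0, 0, -6, 0, 0, 0], [0, 0, -10, 0, 0, 0], [0, 0, -14, 0, 0, 0], [0, 0, -18, 0, 0, 0], [0, 0, -21, 0, 0, 0], [0, 0, -23, 0, 0, 0]])

```text
t: 9.25
position: [0.4405, -0.1196, 0.2394]
ee_rot: [[-0.953, 0.304, 0.005], [0.304, 0.953, -0.002], [-0.005, -0.001, -1.0]]
contact_force: [-0.6, 0.1, 0.0]
gripper_width: 1.001
gripper_force: 0.0
```

Emit:
drive_tool(increments=[[-0.4, 3, 0, 0, 0, 0], [-0.9, 7, 0, 0, 0, 0], [-1.4, 11, 0, 0, 0, 0], [-1.9, 15, 0, 0, 0, 0], [-2.5, 18.5, 0, 0, 0, 0], [-2.9, 21.2, 0, 0, 0, 0], [-2.9, 22.0, 0, 0, 0, 0], [-2.9, 22.0, 0, 0, 0, 0]])

```text
t: 10.05
position: [0.534, 0.0823, 0.2356]
ee_rot: [[-0.953, 0.302, -0.0], [0.302, 0.953, -0.0], [0.0, -0.0, -1.0]]
contact_force: [-1.0, -0.1, -1.1]
gripper_width: 0.997
gripper_force: 0.0
```

Run:
```python
from cell import *
from h import *
import cv2
s=sense(); print(s['t'],s['position'],np.round(s['joint_positions'],1))
im=get_image('wrist'); np.savez('wrist0.npz',K=im['K'],R=im['R'],t=im['t'])
print(look_for('cap','wrist')[:2],tip_of('cap_top','wrist')[:2],tip_of('cap','wrist')[:2])
p=proj('wrist',[.535,.081,.152]); print(p)
x,y=np.round(p).astype(int)-[100,75]; print(x,y)
w=cv2.resize(im['frame'][y:y+150,x:x+200,::-1],(400,300),interpolation=cv2.INTER_CUBIC)
im=get_image('side'); s=im['frame'][170:320,200:400,::-1]
cv2.imwrite('pics/m3.png',np.hstack([w,cv2.resize(s,(400,300))]))
```

```text
10.05 [0.53402606 0.08227263 0.23563426] [ 1.7  5.1  8.7 93.6 -0.  19.2]
[{'extent': [272.0, 197.7, 84.3, 87.0], 'p': 0.67}] [{'xy': [311.4, 251.2], 'p': 0.98}] [{'xy': [312.7, 239.9], 'p': 0.6}]
[312.4936195  250.91791866]
212 176
```

View pics/m3.png

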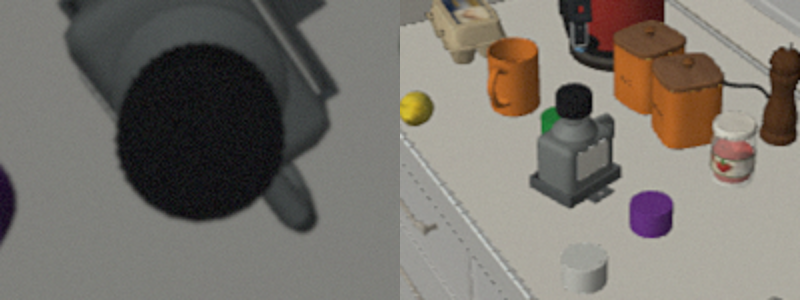

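The cup stands on the worktop (crop 585,265), and the cap disc is centred at wrist pixel (312,250), which gives cap (0.535, 0.081). I'll descend and grip it.

Emit:
drive_tool(increments=[[-0.1, -0.1, 3, 0, 0, 0], [-0.1, -0.1, 6, 0, 0, 0], [-0.1, -0.1, 8.5, 0, 0, 0], [-0.1, -0.1, 10.5, 0, 0, 0], [-0.1, -0.1, 11.5, 0, 0, 0], [-0.1, -0.1, 11.9, 0, 0, 0], [-0.1, -0.1, 11.9, 0, 0, 0], [-0.1, -0.1, 11.9, 0, 0, 0]])

```text
t: 11.1
position: [0.5356, 0.0801, 0.1178]
ee_rot: [[-0.953, 0.304, 0.002], [0.304, 0.953, 0.0], [-0.002, 0.001, -1.0]]
contact_force: [-0.5, 0.1, 0.3]
gripper_width: 1.0
gripper_force: 0.0
```

Emit:
drive_tool(increments=[[0, 0, 0, 0, 0, 0], [0, 0, 0, 0, 0, 0], [0, 0, 0, 0, 0, 0], [0, 0, 0, 0, 0, 0], [0, 0, 0, 0, 0, 0], [0, 0, 0, 0, 0, 0], [0, 0, 0, 0, 0, 0], [0, 0, 0, 0, 0, 0]], fingers=4, newtons=80)

```text
t: 11.9
position: [0.5353, 0.0802, 0.1172]
ee_rot: [[-0.953, 0.304, 0.002], [0.304, 0.953, -0.0], [-0.002, 0.0, -1.0]]
contact_force: [-1.6, -0.1, 5.0]
gripper_width: 0.571
gripper_force: 81.6
```

Emit:
drive_tool(increments=[[0, 0, 0.2, 0, 0, 0], [0, 0, 0.4, 0, 0, 0], [0, 0, 0.6, 0, 0, 0], [0, 0, 0.6, 0, 0, 0], [0, 0, 0.6, 0, 0, 0]])

```text
t: 12.4
position: [0.5353, 0.0802, 0.1127]
ee_rot: [[-0.953, 0.304, 0.002], [0.304, 0.953, -0.0], [-0.002, 0.0, -1.0]]
contact_force: [-3.6, -0.1, 11.1]
gripper_width: 0.568
gripper_force: 82.1
```

Emit:
drive_tool(increments=[[0, 0, 0.1, 0, 0, 0], [0, 0, 0.2, 0, 0, 0], [0, 0, 0.2, 0, 0, 0], [0, 0, 0.2, 0, 0, -4], [0, 0, 0.2, 0, 0, -8], [0, 0, 0.2, 0, 0, -12], [0, 0, 0.2, 0, 0, -12]])

```text
t: 13.1
position: [0.5359, 0.0804, 0.1113]
ee_rot: [[-0.995, 0.098, 0.004], [0.098, 0.995, 0.0], [-0.004, 0.0, -1.0]]
contact_force: [-3.2, -0.4, 11.6]
gripper_width: 0.567
gripper_force: 82.3
```

Run:
```python
from cell import *
import numpy as np
s=sense(); print(s['t'],s['position'],s['contact_force'],s['wrist_torque'],s['gripper_force'],np.round(s['joint_positions'],1)); R=s['ee_rot']; print(np.degrees(np.arctan2(R[1][1],R[0][1])))
```

```text
13.1 [0.53585649 0.08040852 0.11134597] [-3.24726492 -0.37763302 11.63965703] [-0.17060773  0.6248184   0.05133908] 82.30643201619387 [ 1.4  5.4 -5.2 79.2  0.   7.1]
84.38998852122081
```

Emit:
drive_tool(increments=[[0, 0, 0, 0, 0, -5], [0, 0, 0, 0, 0, -11], [0, 0, 0, 0, 0, -17], [0, 0, 0, 0, 0, -23], [0, 0, 0, 0, 0, -29], [0, 0, 0, 0, 0, -35], [0, 0, 0, 0, 0, -41], [0, 0, 0, 0, 0, -41]])

```text
t: 13.9
position: [0.5359, 0.0808, 0.1114]
ee_rot: [[-0.815, -0.58, 0.004], [-0.58, 0.815, 0.001], [-0.004, -0.002, -1.0]]
contact_force: [-2.5, 1.3, 12.1]
gripper_width: 0.572
gripper_force: 82.3
```

Emit:
drive_tool(increments=[[0, 0, 0, 0, 0, -5], [0, 0, 0, 0, 0, -10], [0, 0, 0, 0, 0, -15], [0, 0, 0, 0, 0, -19], [0, 0, 0, 0, 0, -22], [0, 0, 0, 0, 0, -22]])

```text
t: 14.5
position: [0.5356, 0.081, 0.1113]
ee_rot: [[-0.539, -0.842, 0.003], [-0.842, 0.539, 0.001], [-0.003, -0.002, -1.0]]
contact_force: [-1.9, 0.6, 11.5]
gripper_width: 0.57
gripper_force: 82.3
```

Run:
```python
from cell import *
import numpy as np, cv2
s=sense(); print(s['t'],s['position'],s['contact_force'],s['wrist_torque'],s['gripper_force'],np.round(s['joint_positions'],1)); R=s['ee_rot']; print(np.degrees(np.arctan2(R[1][1],R[0][1])))
im=get_image('wrist'); cv2.imwrite('pics/w4.png',im['frame'][:,:,::-1])
```

```text
14.5 [0.53563439 0.08103798 0.11131439] [-1.91445804  0.58754043 11.50168852] [0.15757707 0.65575086 0.03612882] 82.3147989436984 [  1.5   5.4  -5.2  79.2   0.1 -55.9]
147.39127070923712
```

View pics/w4.png

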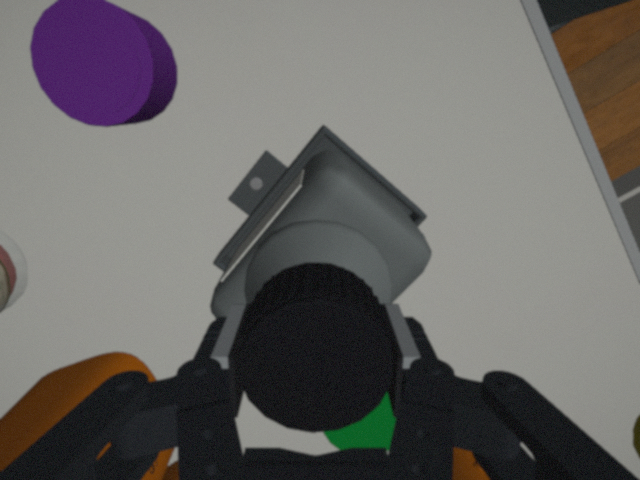

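The cap is held in the pads at (315,345), and its pointer is too dark to see. I'll stretch the contrast to check that it turned with the gripper.

Run:
```python
import cv2,numpy as np
im=cv2.imread('pics/w4.png')[255:440,220:410].astype(float)
im=cv2.GaussianBlur(im,(0,0),1); im=np.clip((im-5)*6,0,255).astype('uint8')
cv2.imwrite('pics/w4e.png',cv2.resize(im,None,fx=3,fy=3))
```

```text
(no output)
```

View pics/w4e.png

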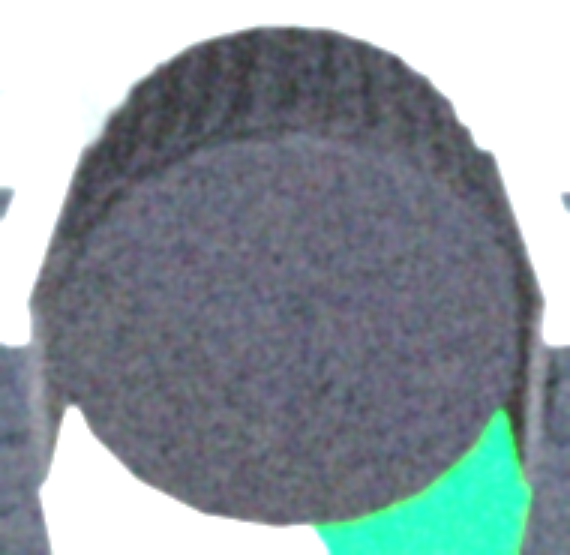

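The pointer can't be seen even with the contrast stretched. The turning torque stayed low, which means it didn't slip against a stop. I'll ease up and watch the force.

Emit:
drive_tool(increments=[[0, 0, -0.2, 0, 0, 0], [0, 0, -0.4, 0, 0, 0], [0, 0, -0.6, 0, 0, 0], [0, 0, -0.8, 0, 0, 0], [0, 0, -1.0, 0, 0, 0], [0, 0, -1.2, 0, 0, 0], [0, 0, -1.2, 0, 0, 0]])

```text
t: 15.25
position: [0.534, 0.0801, 0.1194]
ee_rot: [[-0.54, -0.842, -0.002], [-0.842, 0.54, -0.0], [0.001, 0.001, -1.0]]
contact_force: [-0.1, 0.3, -1.0]
gripper_width: 0.567
gripper_force: 82.3
```

Emit:
drive_tool(increments=[[0, 0, -0.2, 0, 0, 0], [0, 0, -0.4, 0, 0, 0], [0, 0, -0.6, 0, 0, 0], [0, 0, -0.6, 0, 0, 0]])

```text
t: 15.65
position: [0.5349, 0.0802, 0.1266]
ee_rot: [[-0.54, -0.842, 0.0], [-0.842, 0.54, -0.0], [-0.0, -0.0, -1.0]]
contact_force: [-0.5, -0.8, -0.3]
gripper_width: 0.573
gripper_force: 82.3
```

Emit:
drive_tool(increments=[[0, 0, -1, 0, 0, 0], [0, 0, -2, 0, 0, 0], [0, 0, -3, 0, 0, 0], [0, 0, -4.2, 0, 0, 0], [0, 0, -5.4, 0, 0, 0], [0, 0, -6.4, 0, 0, 0], [0, 0, -7, 0, 0, 0], [0, 0, -7, 0, 0, 0]])

```text
t: 16.45
position: [0.5355, 0.0803, 0.1978]
ee_rot: [[-0.54, -0.842, 0.002], [-0.842, 0.54, 0.0], [-0.001, -0.002, -1.0]]
contact_force: [1.3, 0.7, 0.3]
gripper_width: 0.568
gripper_force: 82.3
```

Emit:
drive_tool(increments=[[0, 0, 0, 0, 0, 0], [0, 0, 0, 0, 0, 0], [0, 0, 0, 0, 0, 0], [0, 0, 0, 0, 0, 0], [0, 0, 0, 0, 0, 0]])

```text
t: 16.95
position: [0.5345, 0.0803, 0.196]
ee_rot: [[-0.54, -0.842, -0.001], [-0.842, 0.54, -0.0], [0.0, 0.001, -1.0]]
contact_force: [0.0, 0.4, -0.2]
gripper_width: 0.569
gripper_force: 82.3
```

Run:
```python
from cell import *
import numpy as np, cv2
s=sense(); print(s['t'],s['position'],s['contact_force'],s['gripper_force'],np.abs(s['joint_velocities']).max())
im=get_image('side'); w=get_image('wrist')['frame'][:,:,::-1]
cv2.imwrite('pics/m5.png',np.hstack([cv2.resize(im['frame'][160:320,220:380,::-1],(400,400)),cv2.resize(w,(400,300))[[*range(300)]+[299]*100]]))
```

```text
16.95 [0.53450431 0.08027957 0.19595853] [ 0.00555642  0.35974722 -0.18648821] 82.34818998724222 0.1322670567799029
```

View pics/m5.png

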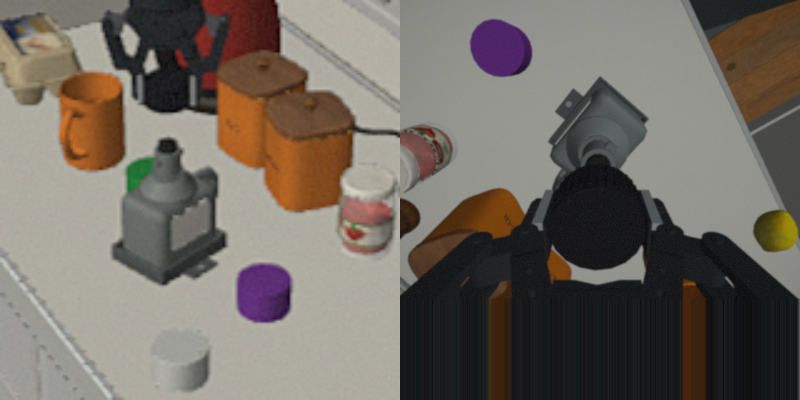

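The neck is bare (crop 168,160), the cap is held level in the gripper above it, the cup stands on the worktop (180,360), and the bystanders are where they were. I'll hand the job in.

```bash
python3 -c "
from cell import *
print(close_job())"
```

```text
the job is handed in; nothing more can be done
None
```

The dosing cup stands on the worktop, the cap was pressed, turned about 75° anticlockwise and lifted off, and it is held level about 8 cm above its seat; the job is handed in, but no verdict came back.

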